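Pair the glazed pots with their saucers

TASK

The little flower pots are back from the glaze firing: stand each glazed pot upright in the saucer of its own colour, white, yellow, green and blue, setting it down flat on the saucer's floor without dropping it. The bare clay pot and the bare clay saucer still have to be glazed, so leave those two where they are.

Things in the scene. Friction and masses are not known exactly. Their poses are not given: they have to be found in the camera images.
- pot_white: clay flower pot, empty, upright, orange-brown with its collar and a thin line round the body glazed white; round, 62 mm high, collar 62 mm across and 18 mm tall (44 mm up to the rim), mouth 50 mm across inside, body tapering to a flat foot 42 mm across; about 120 g, loose. Origin: centre of the underside of its foot, z axis up through the mouth
- pot_yellow: clay flower pot, empty, upright, orange-brown with its collar and a thin line round the body glazed yellow; round, 62 mm high, collar 62 mm across and 18 mm tall (44 mm up to the rim), mouth 50 mm across inside, body tapering to a flat foot 42 mm across; about 120 g, loose. Origin: centre of the underside of its foot, z axis up through the mouth
- pot_green: clay flower pot, empty, upright, orange-brown with its collar and a thin line round the body glazed green; round, 62 mm high, collar 62 mm across and 18 mm tall (44 mm up to the rim), mouth 50 mm across inside, body tapering to a flat foot 42 mm across; about 120 g, loose. Origin: centre of the underside of its foot, z axis up through the mouth
- pot_blue: clay flower pot, empty, upright, orange-brown with its collar and a thin line round the body glazed light blue; round, 62 mm high, collar 62 mm across and 18 mm tall (44 mm up to the rim), mouth 50 mm across inside, body tapering to a flat foot 42 mm across; about 120 g, loose. Origin: centre of the underside of its foot, z axis up through the mouth
- saucer_white: round shallow pot saucer glazed white all over, 80 mm across the rim, 16 mm high, wall 4 mm; flat inner floor 64 mm across and 5 mm above the bench, so a pot foot has about 10 mm of play all round; about 110 g, loose. Origin: centre of its underside, z axis up
- saucer_yellow: round shallow pot saucer glazed yellow all over, 80 mm across the rim, 16 mm high, wall 4 mm; flat inner floor 64 mm across and 5 mm above the bench, so a pot foot has about 10 mm of play all round; about 110 g, loose. Origin: centre of its underside, z axis up
- saucer_green: round shallow pot saucer glazed green all over, 80 mm across the rim, 16 mm high, wall 4 mm; flat inner floor 64 mm across and 5 mm above the bench, so a pot foot has about 10 mm of play all round; about 110 g, loose. Origin: centre of its underside, z axis up
- saucer_blue: round shallow pot saucer glazed light blue all over, 80 mm across the rim, 16 mm high, wall 4 mm; flat inner floor 64 mm across and 5 mm above the bench, so a pot foot has about 10 mm of play all round; about 110 g, loose. Origin: centre of its underside, z axis up
- pot_plain: bare pot, the same shape and size as the others but with no glaze, orange-brown clay all over, standing upright; loose. Origin: centre of the underside of its foot, z axis up
- saucer_plain: bare saucer, the same shape and size as the other saucers but with no glaze, orange-brown clay all over; loose. Origin: centre of its underside, z axis up
Not all that is in view belongs to the job. Leave any pink or purple look-alike of the pot_blue alone.

How it is judged:
At the end, for the whole second after the job is handed in: Each glazed pot stands upright (within 6 degrees), released and at rest, on the floor of the saucer of its own colour, centres within 14 mm, saucers on the bench; the bare pot still stands, and it and the bare saucer are within 30 mm of where they began (horizontal distance between pot_white and saucer_white below 0.014 m and z of pot_white in the frame of saucer_white between 0.002 and 0.009 m and angle between each of pot_white, pot_yellow, pot_green, pot_blue, pot_plain's own z axis and vertical below 0.1 rad and height (world z) of each of saucer_white, saucer_yellow, saucer_green, saucer_blue below 0.006 m and linear speed of each of pot_white, saucer_white, pot_yellow, saucer_yellow, pot_green, saucer_green, pot_blue, saucer_blue below 0.02 m/s and horizontal distance between pot_yellow and saucer_yellow below 0.014 m and z of pot_yellow in the frame of saucer_yellow between 0.002 and 0.009 m and horizontal distance between pot_green and saucer_green below 0.014 m and z of pot_green in the frame of saucer_green between 0.002 and 0.009 m and horizontal distance between pot_blue and saucer_blue below 0.014 m and z of pot_blue in the frame of saucer_blue between 0.002 and 0.009 m and distance of each of pot_plain, saucer_plain from where it was at the start of the episode below 0.03 m); the robot touches nothing.
It fails at once if a glazed pot was dropped from more than about 20 mm, thrown or knocked flying ((linear speed of pot_white above 0.65 m/s and contact force between the fingers and pot_white below 0.01 N) or (linear speed of pot_yellow above 0.65 m/s and contact force between the fingers and pot_yellow below 0.01 N) or (linear speed of pot_green above 0.65 m/s and contact force between the fingers and pot_green below 0.01 N) or (linear speed of pot_blue above 0.65 m/s and contact force between the fingers and pot_blue below 0.01 N)).
It fails at once if the bare pot or the bare saucer was moved more than 30 mm (distance of any of pot_plain, saucer_plain from where it was at the start of the episode above 0.03 m).
It also fails if it takes over 102 s, if anything falls off the work surface, if the arm or the gripper's body presses on something with over 40 N, if the wrist force passes 120 N, or if a joint passes its speed limit or range.

ROBOT

A 6-joint arm with a two-finger parallel gripper is mounted at the origin on the work surface. World frame = base frame: x ahead of the robot, y to its left, z up, the work surface at z = 0. Lengths are in m, angles in rad, forces in N, time in s.
With the tool pointing down it reaches from about 0.375 to 0.925 m from the base axis. Payload 5.7 kg.
Tool frame: the origin (TCP) lies at the very end of the fingers, on their centre line; the grasp point (between the pads) lies 19 mm behind it (bot.pinch_z is the z of the grasp point in the tool frame, in m); z points along the fingers, y is the line along which they close (so a half turn about z gives the same grasp; the last joint's range is limited). The gripper opens to 85 mm and grips with 20 to 120 N. Pads are 22 mm wide; open, the fingers measure 114 mm over their backs; the gripper's body (76 mm by 85 mm) begins 54 mm behind the grasp point. The pads swing forward as they close: fully open they stand 13 mm farther back than shut.
Start: joints at [-1.3, 0.359, 1.51, -0, 1.272, -0.115], TCP at [0.226, -0.556, 0.231] pointing down, gripper open.
Joint ranges: [-2.97, 2.97], [-1.01, 2.36], [0.21, 2.38], [-0.96, 4.11], [0.2, 2.71], [-2.98, 2.98]. Speed limits (rad/s): [2.39, 2.39, 3.14, 3.14, 3.14, 3.14].

INTERFACE

Orientations are given as a unit quaternion [w, x, y, z].
In Python, from workcell import sensors, grab_frame, job, spotter, bot gives the robot as it stands.
- The arm moves only by the shell command python3 -m crank 'ROWS'. ROWS is a JSON object of lists of equal length, an entry for each row: "grip": the opening, from 0 (shut) to 1 (fully open); "offset": the shift along the tool's x, y, z in cm, a list of three; "dr": the turn, a rotation vector about the tool's x, y, z in degrees, a list of three. In form: {"grip": [grip, ...], "offset": [[x, y, z], ...], "dr": [[ax, ay, az], ...]}. A call has 1 to 10 rows; each row is the pose to reach, as a shift and turn from the pose commanded when the call began, along the tool's axes at that moment; what a row does not reach only later rows make up. A row lasts 1/12 s, in which the tool goes at most 41.7 mm and 7.16 degrees, less where a joint would pass 70% of its speed; a pose out of reach is approached as far as the arm can. A call with a gripper value outside its range is refused whole. The fingers move at their own pace and stop on an object; the grip force is fixed at half the most. Time passes only in rows, so rows that repeat a pose let the fingers close. It gives the time, the measured TCP pose, the force, the opening and the grip force at its end, in the units of the state.
- sensors.observe(): the state, without advancing time (a new reading comes with each control period).
- grab_frame(name): name is "side" or "top"; returns a dict with "pixels" (400x640x3 uint8, red, green, blue), "fov_y" (degrees; the focal length in pixels is half the picture's height over the tangent of half this angle, whatever the lens; pixels are square), "cx", "cy" (the principal point, pixels), "origin" and "rotation" of the camera in the world. Camera axes: x right, y up, looking along -z (the intrinsics and any distortion apply to the point x, -y, -z); pixel columns grow to the right and rows downward; lengths in m; the calibration is good to about 2 mm. A picture is of the moment at which its call begins. There is no depth.
- job.job_done(): hands the job in; it is judged then, once.
Trained networks look in the newest picture that a camera, given by its name, has taken for a name from the list of things; names that differ only in an ending like _2 or _b are one class to them, and where a whole thing is asked for, a point or a joint stands for the part that bears it (a point fixed in the world has none). Each returns a list of dicts, best first, with "score" (0 to 1); they miss things now and then, are a little off and sometimes report something else, mostly with a low value. They report only what shows in the picture. A call takes as long as a camera call. They do not tell look-alikes from the thing itself.
- spotter.find_in(camera, target): "rect" ([left, top, right, bottom] as shares, 0 to 1, of the picture: columns of its width, rows of its height, round what is visible of it).
- spotter.masks_of(camera, target): "pixels" (400x640 bool, what is visible of it) and "rect" ([left, top, right, bottom] as shares, 0 to 1, of the picture: columns of its width, rows of its height, round what is visible of it).
- spotter.pinpoint(camera, target): "location" ([column, row] as shares, 0 to 1, of the picture: columns of its width, rows of its height: a listed point, or the origin of a listed thing).
The state is a dict: "time": time; "joint_positions": joint angles; "qvel": joint speeds; "effort": joint torques, N m; "tcp_pos": TCP position; "tool_rot": TCP orientation; "force": force on the tool from outside, world axes, zero at the start; "torque": the same for the moment, N m; "width": finger opening in m; "finger_force": force on a finger pad.
Only numpy, scipy, OpenCV 4.12 (cv2) and the standard library are available. Lean on these libraries where they do the work, as an engineer would, in place of code of your own. Each camera call takes 0.05 s, during which the arm holds its last target. There are 200 camera calls.

## Working session

There is one attempt and no reset: what is moved stays moved. The work goes in short steps, Python scripts to look and compute and a shell command to move; the robot and the scene stay as the last step left them, time stands still between calls to the robot, and variables do not carry over. Pictures are saved under pics/ and viewed, at most 14 in all, crops included, and the job is handed in when it is done.

```bash
mkdir -p pics; cat > h.py <<'E'
import numpy as np, cv2
from workcell import sensors, grab_frame, job, spotter, bot
def ray(f,u,v):
    F=200/np.tan(np.radians(f['fov_y'])/2)
    d=np.array([(u-f['cx'])/F,-(v-f['cy'])/F,-1.0])
    return np.array(f['origin']),np.array(f['rotation'])@d
def atz(f,u,v,z):
    o,d=ray(f,u,v); return o+d*(z-o[2])/d[2]
def meet(a,b):
    (o1,d1),(o2,d2)=a,b
    d1=d1/np.linalg.norm(d1);d2=d2/np.linalg.norm(d2)
    s=np.linalg.lstsq(np.c_[d1,-d2],o2-o1,rcond=None)[0]
    p,q=o1+s[0]*d1,o2+s[1]*d2
    return (p+q)/2,np.linalg.norm(p-q)
E
python3 - <<'E'
from h import *
fs={}
for c in('top','side'):
    f=fs[c]=grab_frame(c); cv2.imwrite(f'pics/{c}0.png',f['pixels'][:,:,::-1])
    print(c,{k:v for k,v in f.items() if k!='pixels'})
    for t in ['pot_white','pot_yellow','pot_green','pot_blue','pot_plain','saucer_white','saucer_yellow','saucer_green','saucer_blue','saucer_plain']:
        for n,k in((spotter.pinpoint,'location'),(spotter.find_in,'rect')):
            print(c,t,k,[(round(r['score'],2),(np.array(r[k])*np.array([640,400]*(len(r[k])//2))).round(1).tolist()) for r in n(c,t)[:3]])
s=sensors.observe();print({k:np.round(v,3) for k,v in s.items()})
E
```

```text
top {'fov_y': 42.72686182955663, 'cx': 317.0453819656734, 'cy': 203.610940976619, 'origin': array([ 0.34125002, -0.00235495,  1.45696994]), 'rotation': array([-0.69875265, -0.04557183,  0.0494789 ,  0.71219364])}
top pot_white location [(0.61, [415.5, 175.8])]
top pot_white rect [(0.78, [413.4, 164.0, 439.6, 188.1])]
top pot_yellow location [(0.72, [352.1, 149.0])]
top pot_yellow rect [(0.86, [344.5, 134.4, 365.8, 157.0]), (0.26, [192.5, 206.8, 221.4, 236.2])]
top pot_green location [(0.91, [337.8, 231.1]), (0.2, [384.9, 252.0])]
top pot_green rect [(0.24, [225.1, 239.3, 251.7, 270.2])]
top pot_blue location [(0.92, [426.3, 271.2]), (0.78, [343.7, 192.2]), (0.61, [390.9, 148.0])]
top pot_blue rect [(0.94, [336.5, 178.2, 360.1, 198.9]), (0.94, [381.3, 135.3, 404.0, 158.3]), (0.85, [418.9, 260.8, 446.8, 285.6])]
top pot_plain location [(0.67, [297.6, 239.4])]
top pot_plain rect [(0.66, [281.2, 226.9, 306.6, 246.1])]
top saucer_white location [(0.76, [279.9, 148.5])]
top saucer_white rect [(0.89, [265.0, 135.0, 290.0, 162.0])]
top saucer_yellow location [(0.62, [237.2, 253.3]), (0.27, [
[... 1811 characters left out ...]
3, 283.2])]
side saucer_blue rect [(0.65, [228.3, 264.8, 265.4, 296.1])]
side saucer_plain location [(0.77, [413.4, 207.5])]
side saucer_plain rect [(0.64, [400.8, 193.0, 420.6, 211.1])]
{'time': np.float64(2.1), 'joint_positions': array([-1.3  ,  0.359,  1.51 , -0.   ,  1.272, -0.115]), 'qvel': array([-0.003,  0.   ,  0.001,  0.001,  0.001,  0.001]), 'effort': array([ 1.0000e-03, -5.2758e+01, -2.7904e+01, -0.0000e+00,  2.0000e-03,
        0.0000e+00]), 'tcp_pos': array([ 0.226, -0.556,  0.231]), 'tool_rot': array([-0.   ,  0.981,  0.192, -0.   ]), 'force': array([-0.44 , -0.912, -1.104]), 'torque': array([ 0.045, -0.015,  0.005]), 'finger_force': np.float64(0.0), 'width': np.float64(0.085)}
```

View pics/top0.png

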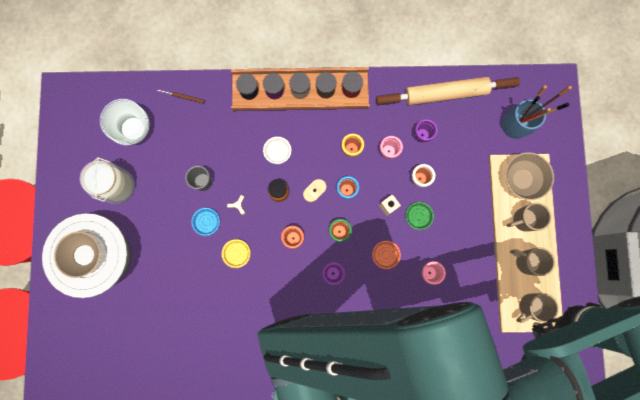

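View pics/side0.png

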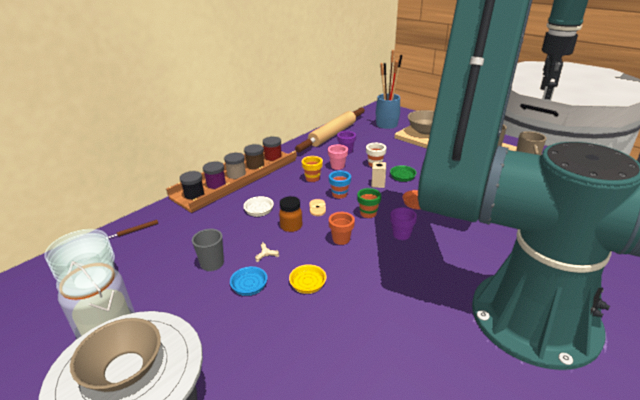

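Both views show all ten pieces. Top view positions (px):

| Piece | White | Yellow | Green | Blue | Bare |
|---|---|---|---|---|---|
| Pot | (424,174) | (353,145) | (340,230) | (348,187) | (292,237) |
| Saucer | (277,151) | (236,253) | (420,215) | (205,222) | (386,255) |

The pink and purple look-alikes are at (391,147), (426,131), (333,272) and (433,272). The side view agrees. The spotter is several pixels off, so I'll refine with colour masks in both views.

```bash
sed -i "s/^def ray/from scipy.spatial.transform import Rotation\nfrom scipy.optimize import least_squares\ndef ray/; s/np.array(f\['rotation'\])@d/RM(f)@d/" h.py; cat >> h.py <<'E'
def RM(f): q=np.array(f['rotation']); return Rotation.from_quat(np.r_[q[1:],q[0]]).as_matrix()
def proj(f,P):
    F=200/np.tan(np.radians(f['fov_y'])/2)
    c=(np.atleast_2d(P)-f['origin'])@RM(f)
    return np.c_[f['cx']+F*c[:,0]/-c[:,2], f['cy']-F*c[:,1]/-c[:,2]]
HUE={'yellow':(20,34),'green':(50,75),'blue':(95,112)}
def cmask(f,col):
    h=cv2.cvtColor(f['pixels'],cv2.COLOR_RGB2HSV)
    if col=='white': return ((h[...,1]<70)&(h[...,2]>140)).astype(np.uint8)
    a,b=HUE[col]; return ((h[...,0]>=a)&(h[...,0]<=b)&(h[...,1]>100)&(h[...,2]>40)).astype(np.uint8)
def bbox(f,col,uv,r=22):
    m=cmask(f,col); w=np.zeros_like(m); u,v=map(int,uv); w[max(v-r,0):v+r,max(u-r,0):u+r]=1
    n,l,s,c=cv2.connectedComponentsWithStats(m*w,connectivity=8)
    k=1+np.argmax(s[1:,4]); x,y,ww,hh,a=s[k]
    return np.array([x,y,x+ww,y+hh],float),int(a)
t=np.linspace(0,2*np.pi,60)
def cyl(kind):
    if kind=='pot': L=[(.031,.062),(.0305,.044)]
    else: L=[(.04,.016),(.034,0)]
    return np.vstack([np.c_[r*np.cos(t),r*np.sin(t),0*t+z] for r,z in L])
def pbox(f,kind,p):
    q=proj(f,cyl(kind)+p); return np.r_[q.min(0),q.max(0)]
def fit(kind,obs,p0):
    """obs: list of (frame,bbox)"""
    res=lambda p:np.concatenate([pbox(f,kind,p)-b for f,b in obs])
    s=least_squares(res,p0,loss='soft_l1',f_scale=1.0); return s.x,s.fun
E
cat > m.py <<'E'
from h import *
fs={c:grab_frame(c) for c in('top','side')}
S={'pot_white':((424,174),(375,153)),'pot_yellow':((353,145),(312,169)),'pot_green':((340,230),(369,202)),'pot_blue':((348,187),(340,184)),
'saucer_white':((277,151),(258,207)),'saucer_yellow':((236,253),(308,279)),'saucer_green':((420,215),(402,174)),'saucer_blue':((205,222),(248,281))}
for n,(a,b) in S.items():
    kind,col=n.split('_'); o=[];ar=[]
    for c,uv in(('top',a),('side',b)):
        bb,A=bbox(fs[c],col,uv); o.append((fs[c],bb)); ar.append((bb.tolist(),A))
    p0=atz(fs['top'],*a,.03); p0[2]=0
    p,r=fit(kind,o,p0); print(n,p.round(4),r.round(1),ar)
for n,a,b in(('pot_plain',(292,237),(340,229)),('saucer_plain',(386,255),(413,202)),('purple',(333,272),(403,223)),('pinkL',(391,147),(338,157)),('pinkR',(433,272),None),('purp2',(426,131),None),('cube',(390,204),None),('jar',(277,189),None),('cup',(198,178),None),('yel thing',(315,189),None)):
    print(n,atz(fs['top'],*a,.03).round(3))
im=[cv2.resize(fs['top']['pixels'][110:300,180:450],(780,549),interpolation=cv2.INTER_CUBIC)]
cv2.imwrite('pics/crop1.png',im[0][:,:,::-1])
E
python3 m.py
```

```text
pot_white [ 0.6034 -0.3128 -0.001 ] [ 0.6  0.5 -0.   0.3 -0.3  0.4 -1.2 -0.6] [([412.0, 164.0, 436.0, 187.0], 225), ([366.0, 142.0, 387.0, 157.0], 228)]
pot_yellow [ 0.6953 -0.1171 -0.0039] [ 0.2 -0.   0.4  0.8 -1.1 -0.6 -0.1  0.5] [([342.0, 134.0, 364.0, 156.0], 154), ([302.0, 157.0, 322.0, 171.0], 204)]
pot_green [ 0.4549 -0.0756 -0.0006] [ 0.5  0.1  0.2  1.  -1.4 -0.4 -0.2  0.3] [([329.0, 219.0, 352.0, 241.0], 109), ([358.0, 188.0, 381.0, 206.0], 252)]
pot_blue [ 0.5728 -0.0983  0.0006] [ 0.7  0.6  0.2  0.5 -1.1  0.1 -0.6 -0.2] [([336.0, 176.0, 359.0, 199.0], 163), ([329.0, 170.0, 351.0, 187.0], 251)]
saucer_white [ 6.916e-01  9.830e-02 -5.000e-04] [ 0.8  1.5 -0.4 -0.4  0.2  0.3 -0.8 -0.5] [([263.0, 136.0, 292.0, 165.0], 655), ([243.0, 196.0, 274.0, 217.0], 488)]
saucer_yellow [ 0.3972  0.2169 -0.0007] [ 0.1 -0.   0.6  0.6 -1.4 -0.3  0.2  0.3] [([222.0, 240.0, 250.0, 268.0], 623), ([290.0, 265.0, 326.0, 294.0], 807)]
saucer_green [ 0.4957 -0.3038 -0.0024] [-0.2 -0.   0.9  1.  -1.  -0.3 -0.2  0.3] [([406.0, 202.0, 433.0, 229.0], 565), ([390.0, 166.0, 416.0, 182.0], 315)]
saucer_blue [4.882e-01 3.024e-01 4.000e-04] [ 0.9  0.5  0.2  0.6 -0.6  0.  -0.5 -0.2] [([191.0, 208.0, 220.0, 236.0], 636), ([230.0, 266.0, 268.0, 296.0], 872)]
pot_plain [0.442 0.06  0.03 ]
saucer_plain [ 0.387 -0.201  0.03 ]
purple [ 0.343 -0.053  0.03 ]
pinkL [ 0.694 -0.227  0.03 ]
pinkR [ 0.337 -0.329  0.03 ]
purp2 [ 0.739 -0.329  0.03 ]
cube [ 0.529 -0.218  0.03 ]
jar [0.578 0.1   0.03 ]
cup [0.614 0.324 0.03 ]
yel thing [ 0.576 -0.007  0.03 ]
```

View pics/crop1.png

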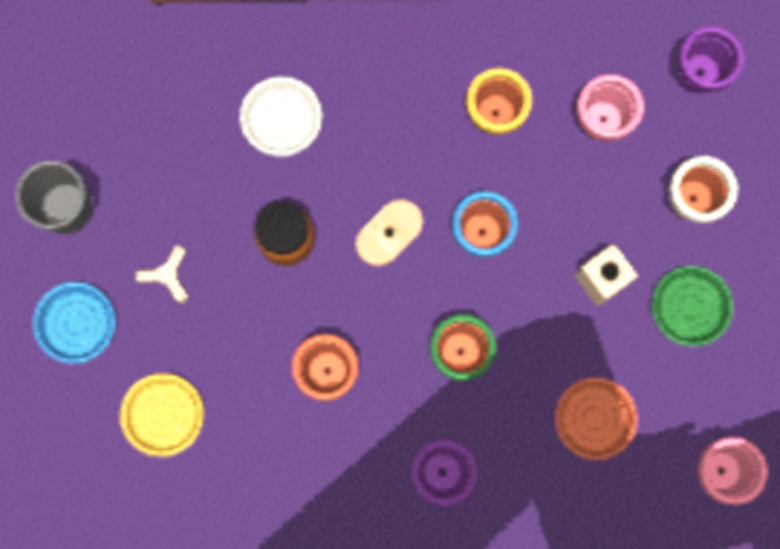

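The two-view fit puts every pot and saucer at z≈0 with residuals of about 1 px, so positions and heights are consistent. I'll align the tool with the world axes and go to the white pot first.

```bash
cat > go.py <<'E'
import sys; from h import *
s=sensors.observe(); q=np.array(s['tool_rot']); R=Rotation.from_quat(np.r_[q[1:],q[0]]).as_matrix()
print('t',s['time'],'tcp',np.round(s['tcp_pos'],4),'x',R[:,0].round(3),'z',R[:,2].round(3),'w',round(float(s['width']),4),'F',np.round(s['force'],1),'ff',round(float(s['finger_force']),1))
for a in sys.argv[1:]:
    print(a,((np.array(eval(a))-s['tcp_pos'])@R*100).round(2))
E
python3 -m crank '{"grip":[1,1,1,1,1,1,1,1,1,1],"offset":[[44,-8.3,0],[44,-8.3,0],[44,-8.3,0],[44,-8.3,0],[44,-8.3,0],[44,-8.3,0],[44,-8.3,0],[44,-8.3,0],[44,-8.3,0],[44,-8.3,0]],"dr":[[0,0,22.1],[0,0,22.1],[0,0,22.1],[0,0,22.1],[0,0,22.1],[0,0,22.1],[0,0,22.1],[0,0,22.1],[0,0,22.1],[0,0,22.1]]}'; python3 go.py '[.6034,-.3128,.10]'
```

```text
time: 3.03
tcp_pos: [0.5717, -0.3326, 0.2314]
tool_rot: [0.0, 1.0, 0.0, 0.0]
force: [0.1, -1.2, -0.3]
width: 0.0855
finger_force: 0.0
t 3.0333 tcp [ 0.5717 -0.3326  0.2314] x [1. 0. 0.] z [ 0. -0. -1.] w 0.0855 F [ 0.1 -1.2 -0.3] ff 0.0
[.6034,-.3128,.10] [ 3.17 -1.98 13.14]
```

```bash
python3 -m crank '{"grip":[1,1,1,1,1,1],"offset":[[0,0,0],[3,-1.9,3],[3,-1.9,6.5],[3,-1.9,10],[3,-1.9,13],[3,-1.9,13]],"dr":[[0,0,0],[0,0,0],[0,0,0],[0,0,0],[0,0,0],[0,0,0]]}'; python3 go.py '[.6034,-.3128,.028]'
```

```text
time: 3.53
tcp_pos: [0.5959, -0.3121, 0.0945]
tool_rot: [-0.003, 1.0, 0.0, -0.005]
force: [-1.6, 1.3, -0.9]
width: 0.0852
finger_force: 0.0
t 3.5333 tcp [ 0.5959 -0.3121  0.0945] x [ 1.     0.001 -0.01 ] z [-0.01   0.007 -1.   ] w 0.0852 F [-1.6  1.3 -0.9] ff 0.0
[.6034,-.3128,.028] [0.82 0.11 6.64]
```

```bash
python3 -m crank '{"grip":[1,1,1],"offset":[[0,0,0],[0,0,0],[0,0,0]],"dr":[[0,0,0],[0,0,0],[0,0,0]]}' >/dev/null; python3 go.py '[.6034,-.3128,.028]'
```

```text
t 3.7833 tcp [ 0.6018 -0.3164  0.1041] x [ 1.    -0.     0.004] z [ 0.004 -0.002 -1.   ] w 0.0853 F [0.5 0.2 0.3] ff 0.0
[.6034,-.3128,.028] [ 0.13 -0.38  7.61]
```

```bash
python3 -m crank '{"grip":[1,1,1,1,1,1,1,1],"offset":[[0.2,-0.1,0],[0.2,-0.1,1.5],[0.2,-0.1,3],[0.2,-0.1,4.5],[0.2,-0.1,6],[0.2,-0.1,7.3],[0.2,-0.1,7.3],[0.2,-0.1,7.3]],"dr":[[0,0,0],[0,0,0],[0,0,0],[0,0,0],[0,0,0],[0,0,0],[0,0,0],[0,0,0]]}'; python3 go.py '[.6034,-.3128,.028]'
```

```text
time: 4.45
tcp_pos: [0.6022, -0.3141, 0.0285]
tool_rot: [-0.0, 1.0, -0.0, -0.0]
force: [0.9, 0.1, 0.2]
width: 0.0857
finger_force: 0.0
t 4.45 tcp [ 0.6022 -0.3141  0.0285] x [ 1. -0. -0.] z [-0.  0. -1.] w 0.0857 F [0.9 0.1 0.2] ff 0.0
[.6034,-.3128,.028] [ 0.12 -0.13  0.05]
```

```bash
python3 -m crank '{"grip":[0,0,0,0,0,0,0,0],"offset":[[0.1,-0.1,0],[0.1,-0.1,0],[0.1,-0.1,0],[0.1,-0.1,0],[0.1,-0.1,0],[0.1,-0.1,0],[0.1,-0.1,0],[0.1,-0.1,0]],"dr":[[0,0,0],[0,0,0],[0,0,0],[0,0,0],[0,0,0],[0,0,0],[0,0,0],[0,0,0]]}'; python3 go.py
```

```text
time: 5.12
tcp_pos: [0.6045, -0.3137, 0.0301]
tool_rot: [0.001, 1.0, 0.0, 0.001]
force: [1.5, 0.6, 5.9]
width: 0.0594
finger_force: 65.6
t 5.1167 tcp [ 0.6045 -0.3137  0.0301] x [1.    0.    0.003] z [ 0.003 -0.001 -1.   ] w 0.0594 F [1.5 0.6 5.9] ff 65.6
```

```bash
python3 -m crank '{"grip":[0,0,0,0,0,0,0,0,0,0],"offset":[[0,0,-1],[0,0,-3],[0,0,-5],[0,0,-7.5],[0,0,-10],[0,0,-12.5],[0,0,-15],[0,0,-16],[0,0,-16],[0,0,-16]],"dr":[[0,0,0],[0,0,0],[0,0,0],[0,0,0],[0,0,0],[0,0,0],[0,0,0],[0,0,0],[0,0,0],[0,0,0]]}' >/dev/null; python3 go.py '[.6916,.0983,.19]'; python3 - <<'E'
from h import *
f=grab_frame('side');s=sensors.observe();u,v=map(int,proj(f,s['tcp_pos'])[0]);print(u,v)
a,b=max(v-60,0),max(u-70,0)
cv2.imwrite('pics/g1.png',cv2.resize(f['pixels'][a:a+120,b:b+140],None,fx=5,fy=5,interpolation=cv2.INTER_CUBIC)[:,:,::-1])
E
```

```text
t 5.95 tcp [ 0.603  -0.313   0.1884] x [1. 0. 0.] z [ 0. -0. -1.] w 0.0595 F [ 0.9 -0.2 -2.4] ff 65.0
[.6916,.0983,.19] [  8.86 -41.13  -0.17]
378 108
```

View pics/g1.png

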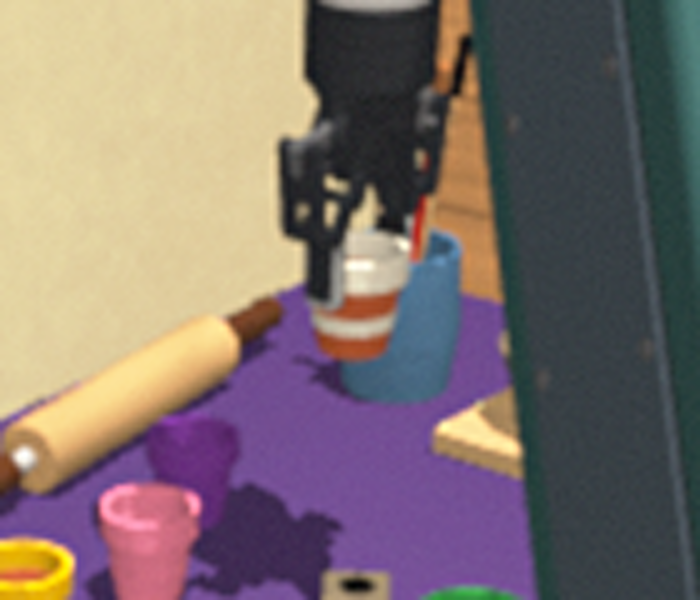

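The pot hangs upright at (355,285) in the crop, with the pads on the collar and the tips just below it. I'll carry it to the white saucer.

```bash
python3 -m crank '{"grip":[0,0,0,0,0,0,0,0,0,0],"offset":[[0.4,-2,0],[1.2,-5.5,0],[2,-9,0],[2.7,-12.5,0],[3.4,-16,0],[4.2,-19.5,0],[5,-23,0],[5.7,-26.5,0],[6.4,-30,0],[7.2,-33.5,0]],"dr":[[0,0,0],[0,0,0],[0,0,0],[0,0,0],[0,0,0],[0,0,0],[0,0,0],[0,0,0],[0,0,0],[0,0,0]]}' >/dev/null
python3 -m crank '{"grip":[0,0,0,0,0,0,0],"offset":[[0.7,-3.3,0],[1.3,-5.8,0.5],[1.7,-7.6,2],[1.7,-7.6,4],[1.7,-7.6,6],[1.7,-7.6,6],[1.7,-7.6,6]],"dr":[[0,0,0],[0,0,0],[0,0,0],[0,0,0],[0,0,0],[0,0,0],[0,0,0]]}' >/dev/null; python3 go.py '[.6916,.0983,.0355]'
```

```text
t 7.4167 tcp [0.6896 0.0979 0.1251] x [ 1.     0.    -0.007] z [-0.007 -0.    -1.   ] w 0.0597 F [ 0.2  0.7 -2.1] ff 65.1
[.6916,.0983,.0355] [ 0.26 -0.04  8.96]
```

```bash
python3 -m crank '{"grip":[0,0,0,0,0,0,0,0],"offset":[[0,0,1],[0,0,2.5],[0,0,4],[0,0,5.5],[0,0,7],[0,0,8],[0,0,8],[0,0,8]],"dr":[[0,0,0],[0,0,0],[0,0,0],[0,0,0],[0,0,0],[0,0,0],[0,0,0],[0,0,0]]}' >/dev/null; python3 go.py '[.6916,.0983,.0345]'
```

```text
t 8.0833 tcp [0.6921 0.0977 0.0483] x [ 1. -0. -0.] z [-0.  0. -1.] w 0.0597 F [ 0.7  0.2 -0.7] ff 65.1
[.6916,.0983,.0345] [-0.05 -0.06  1.38]
```

```bash
python3 - <<'E'
from h import *
s=sensors.observe(); f=grab_frame('side'); u,v=map(int,proj(f,s['tcp_pos'])[0])
b1,_=bbox(f,'white',(258,210)); print(b1,u,v)
cv2.imwrite('pics/p1.png',cv2.resize(f['pixels'][v-50:v+50,u-60:u+60],None,fx=6,fy=6,interpolation=cv2.INTER_CUBIC)[:,:,::-1])
E
```

```text
[244. 196. 274. 217.] 257 193
```

View pics/p1.png

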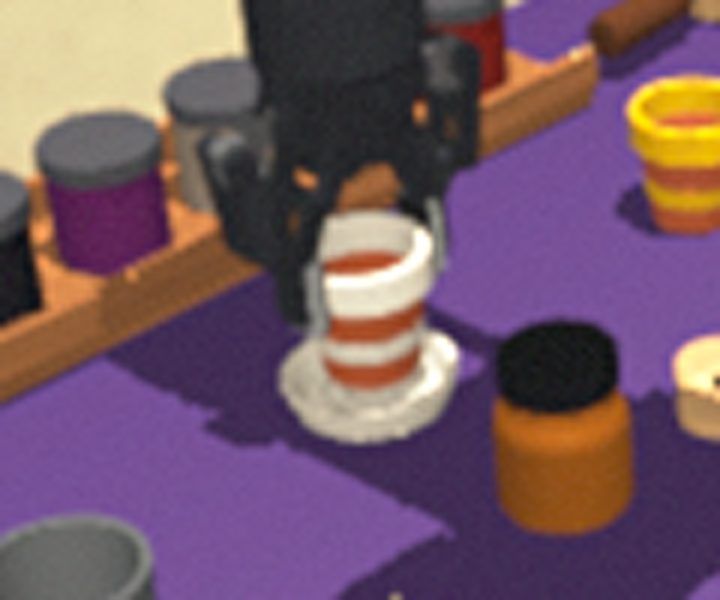

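The white pot hangs centred over its saucer, with the foot at (372,380) in the crop and the saucer centred on (370,385). Next I lower it.

```bash
python3 -m crank '{"grip":[0,0,0,0,0,0],"offset":[[0,0,0.4],[0,0,0.7],[0,0,1],[0,0,1.2],[0,0,1.35],[0,0,1.35]],"dr":[[0,0,0],[0,0,0],[0,0,0],[0,0,0],[0,0,0],[0,0,0]]}' >/dev/null; python3 go.py
```

```text
t 8.6333 tcp [0.6927 0.0984 0.0352] x [1.    0.    0.001] z [ 0.001  0.001 -1.   ] w 0.0594 F [0.8 2.7 0.2] ff 65.3
```

```bash
python3 -m crank '{"grip":[0,0,0],"offset":[[0,0,0.1],[0,0,0.2],[0,0,0.2]],"dr":[[0,0,0],[0,0,0],[0,0,0]]}' >/dev/null; python3 go.py
```

```text
t 8.8833 tcp [0.6928 0.0984 0.0351] x [1.    0.    0.002] z [ 0.002  0.    -1.   ] w 0.0597 F [-3.9  1.8 13.8] ff 66.7
```

```bash
python3 -m crank '{"grip":[1,1,1,1,1,1,1,1,1,1],"offset":[[0,0,-0.1],[0,0,-0.1],[0,0,-0.1],[0,0,-0.1],[0,0,-0.1],[0,0,-1],[0,0,-3],[0,0,-6],[0,0,-9],[0,0,-9]],"dr":[[0,0,0],[0,0,0],[0,0,0],[0,0,0],[0,0,0],[0,0,0],[0,0,0],[0,0,0],[0,0,0],[0,0,0]]}' ; python3 go.py '[.6953,-.1171,.12]'
```

```text
time: 9.72
tcp_pos: [0.6965, 0.0982, 0.1301]
tool_rot: [-0.0, 1.0, 0.0, 0.005]
force: [1.4, 0.4, 1.1]
width: 0.0851
finger_force: 0.0
t 9.7167 tcp [0.6965 0.0982 0.1301] x [1.    0.    0.011] z [ 0.011  0.    -1.   ] w 0.0851 F [1.4 0.4 1.1] ff 0.0
[.6953,-.1171,.12] [-0.14 21.53  0.99]
```

```bash
python3 -m crank '{"grip":[1,1,1,1,1,1,1,1,1,1],"offset":[[0.3,2,0],[0.3,5.5,0],[0.3,9,0],[0.3,12.5,0],[0.3,16,0],[0.3,19,0],[0.3,21,0],[0.3,21.5,0],[0.3,21.5,0],[0.3,21.5,0]],"dr":[[0,0,0],[0,0,0],[0,0,0],[0,0,0],[0,0,0],[0,0,0],[0,0,0],[0,0,0],[0,0,0],[0,0,0]]}' >/dev/null; python3 go.py '[.6953,-.1171,.032]'
python3 - <<'E'
from h import *
f=grab_frame('side')
f2=grab_frame('top')
o=[(f2,bbox(f2,'white',(277,151),30)[0]),(f,bbox(f,'white',(258,200),30)[0])];print([x[1] for x in o])
a=cv2.resize(f['pixels'][150:240,205:305],(500,450),interpolation=cv2.INTER_CUBIC)
b=cv2.resize(f2['pixels'][120:180,250:306][:,:],(300,321),interpolation=cv2.INTER_CUBIC)
im=np.zeros((450,800,3),np.uint8);im[:,:500]=a;im[:321,500:]=b
cv2.imwrite('pics/p2.png',im[:,:,::-1])
E
```

```text
t 10.55 tcp [ 0.695  -0.1164  0.1228] x [ 1. -0. -0.] z [-0.     0.001 -1.   ] w 0.0852 F [0.5 0.1 0.1] ff 0.0
[.6953,-.1171,.032] [0.04 0.08 9.08]
[array([263., 135., 292., 165.]), array([243., 182., 274., 217.])]
```

View pics/p2.png

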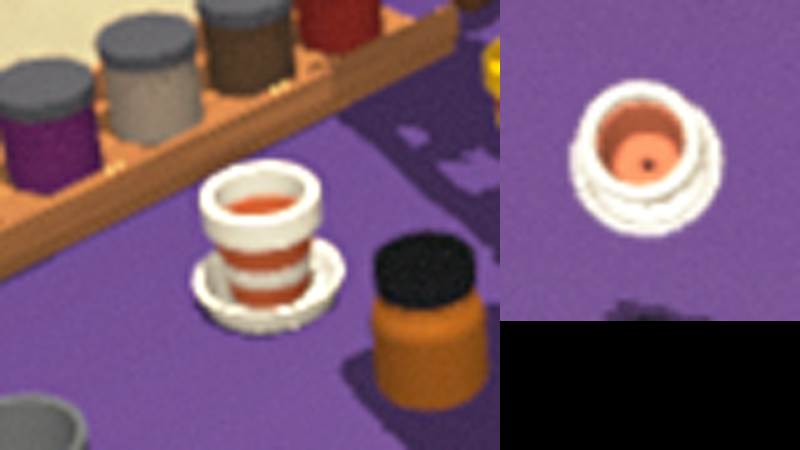

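The white pot stands upright and central in its saucer: its rim is offset about 4 px in the top view, which matches parallax. Now the yellow pot.

```bash
python3 -m crank '{"grip":[1,1,1,1,1,1,1,1,1],"offset":[[0,0,1],[0,0,2.5],[0,0,4],[0,0,5.5],[0,0,7],[0,0,8.3],[0,0.1,9.1],[0,0.1,9.1],[0,0.1,9.1]],"dr":[[0,0,0],[0,0,0],[0,0,0],[0,0,0],[0,0,0],[0,0,0],[0,0,0],[0,0,0],[0,0,0]]}' >/dev/null; python3 go.py
python3 -m crank '{"grip":[0,0,0,0,0,0,0],"offset":[[0,0,0],[0,0,0],[0,0,0],[0,0,0],[0,0,0],[0,0,0],[0,0,0]],"dr":[[0,0,0],[0,0,0],[0,0,0],[0,0,0],[0,0,0],[0,0,0],[0,0,0]]}' >/dev/null; python3 go.py
python3 -m crank '{"grip":[0,0,0,0,0,0,0,0,0,0],"offset":[[0,0,-1],[0,0,-3],[0,0,-5],[0,0,-7.5],[0,0,-10],[0,0,-12.5],[0,0,-15],[0,0,-16],[0,0,-16],[0,0,-16]],"dr":[[0,0,0],[0,0,0],[0,0,0],[0,0,0],[0,0,0],[0,0,0],[0,0,0],[0,0,0],[0,0,0],[0,0,0]]}' >/dev/null;  python3 go.py '[.3972,.2169,.192]'
```

```text
t 11.4 tcp [ 0.6949 -0.1176  0.0313] x [ 1.     0.001 -0.001] z [-0.001  0.    -1.   ] w 0.085 F [ 0.6 -0.9 -0.3] ff 0.0
t 11.9833 tcp [ 0.6965 -0.1183  0.0336] x [1.    0.    0.003] z [ 0.003 -0.001 -1.   ] w 0.0598 F [-0.3  0.6  5.8] ff 65.4
t 12.8167 tcp [ 0.6949 -0.1181  0.1917] x [1. 0. 0.] z [ 0. -0. -1.] w 0.0596 F [-0.5  0.3 -1.8] ff 65.1
[.3972,.2169,.192] [-2.977e+01 -3.350e+01 -3.000e-02]
```

```bash
python3 -m crank '{"grip":[0,0,0,0,0,0,0,0,0,0],"offset":[[-1.3,-1.5,0],[-3.6,-4.1,0],[-6,-6.8,0],[-8.4,-9.4,0],[-10.8,-12.1,0],[-13.1,-14.8,0],[-15.5,-17.4,0],[-17.9,-20.1,0],[-20.2,-22.7,0],[-22.6,-25.4,0]],"dr":[[0,0,0],[0,0,0],[0,0,0],[0,0,0],[0,0,0],[0,0,0],[0,0,0],[0,0,0],[0,0,0],[0,0,0]]}' >/dev/null
python3 -m crank '{"grip":[0,0,0,0,0,0,0,0],"offset":[[-2.4,-2.7,0],[-4.6,-5.2,0],[-6.2,-7,0.5],[-7.2,-8.1,2],[-7.2,-8.1,4],[-7.2,-8.1,6],[-7.2,-8.1,6],[-7.2,-8.1,6]],"dr":[[0,0,0],[0,0,0],[0,0,0],[0,0,0],[0,0,0],[0,0,0],[0,0,0],[0,0,0]]}' >/dev/null; python3 go.py '[.3972,.2169,.0387]'
```

```text
t 14.3167 tcp [0.3949 0.2162 0.13  ] x [ 1.     0.    -0.005] z [-0.005 -0.002 -1.   ] w 0.0601 F [ 0.8 -0.2 -0.9] ff 65.4
[.3972,.2169,.0387] [ 0.28 -0.09  9.13]
```

```bash
python3 -m crank '{"grip":[0,0,0,0,0,0,0,0,0],"offset":[[0,0,1],[0,0,2.5],[0,0,4],[0,0,5.5],[0,0,7],[0,0,8],[0,0,8.4],[0,0,8.4],[0,0,8.4]],"dr":[[0,0,0],[0,0,0],[0,0,0],[0,0,0],[0,0,0],[0,0,0],[0,0,0],[0,0,0],[0,0,0]]}' >/dev/null; python3 go.py '[.3972,.2169,.0387]'
python3 -m crank '{"grip":[0,0,0,0],"offset":[[0,0,0.3],[0,0,0.6],[0,0,0.8],[0,0,0.8]],"dr":[[0,0,0],[0,0,0],[0,0,0],[0,0,0]]}' >/dev/null; python3 go.py
```

```text
t 15.0667 tcp [0.3977 0.217  0.0483] x [ 1. -0.  0.] z [ 0.  0. -1.] w 0.0596 F [ 0.6  0.5 -0.8] ff 65.5
[.3972,.2169,.0387] [-0.05  0.01  0.96]
t 15.4 tcp [0.3984 0.2173 0.0401] x [1.    0.    0.002] z [ 0.002  0.001 -1.   ] w 0.0597 F [ 1.5 -0.  -0.5] ff 65.6
```

```bash
python3 -m crank '{"grip":[0,0,0,0],"offset":[[0,0,0.1],[0,0,0.2],[0,0,0.3],[0,0,0.3]],"dr":[[0,0,0],[0,0,0],[0,0,0],[0,0,0]]}' >/dev/null; python3 go.py
```

```text
t 15.7333 tcp [0.3978 0.2172 0.0384] x [1.    0.    0.002] z [ 0.002  0.001 -1.   ] w 0.06 F [-2.7 -0.6 23. ] ff 68.1
```

Contact with the saucer floor is firm, so I release the yellow pot, rise and go to blue.

```bash
python3 -m crank '{"grip":[1,1,1,1,1,1,1,1,1,1],"offset":[[0,0,-0.15],[0,0,-0.15],[0,0,-0.15],[0,0,-0.15],[0,0,-0.15],[0,0,-1],[0,0,-3],[0,0,-6],[0,0,-8.5],[0,0,-8.5]],"dr":[[0,0,0],[0,0,0],[0,0,0],[0,0,0],[0,0,0],[0,0,0],[0,0,0],[0,0,0],[0,0,0],[0,0,0]]}' >/dev/null; python3 -m crank '{"grip":[1,1,1,1],"offset":[[0,0,-2],[0,0,-3],[0,0,-3],[0,0,-3]],"dr":[[0,0,0],[0,0,0],[0,0,0],[0,0,0]]}' >/dev/null; python3 go.py '[.5728,-.0983,.15]'
```

```text
t 16.9 tcp [0.3972 0.217  0.152 ] x [1.    0.    0.001] z [ 0.001  0.    -1.   ] w 0.0856 F [-0.1 -0.7 -0.5] ff 0.0
[.5728,-.0983,.15] [17.55 31.53  0.2 ]
```

```bash
python3 -m crank '{"grip":[1,1,1,1,1,1,1,1,1,1],"offset":[[1,1.8,0],[2.8,5,0],[4.6,8.2,0],[6.4,11.5,0],[8.2,14.8,0],[10,18,0],[11.8,21.2,0],[13.6,24.5,0],[15.3,27.5,0],[16.8,30.2,0]],"dr":[[0,0,0],[0,0,0],[0,0,0],[0,0,0],[0,0,0],[0,0,0],[0,0,0],[0,0,0],[0,0,0],[0,0,0]]}' >/dev/null;  python3 -m crank '{"grip":[1,1,1,1,1,1],"offset":[[0.7,1.3,1],[0.7,1.3,2.5],[0.7,1.3,4],[0.7,1.3,4],[0.7,1.3,4],[0.7,1.3,4]],"dr":[[0,0,0],[0,0,0],[0,0,0],[0,0,0],[0,0,0],[0,0,0]]}' >/dev/null; python3 go.py '[.5728,-.0983,.032]'
python3 - <<'E'
from h import *
f=grab_frame('side'); f2=grab_frame('top')
a=cv2.resize(f['pixels'][220:310,258:358],(500,450),interpolation=cv2.INTER_CUBIC)
b=cv2.resize(f2['pixels'][225:285,208:264],(300,321),interpolation=cv2.INTER_CUBIC)
im=np.zeros((450,800,3),np.uint8);im[:,:500]=a;im[:321,500:]=b
cv2.imwrite('pics/p3.png',im[:,:,::-1])
E
```

```text
t 18.2333 tcp [ 0.5716 -0.0974  0.1114] x [ 1.     0.001 -0.001] z [-0.001  0.001 -1.   ] w 0.0852 F [-0.   0.2  0.6] ff 0.0
[.5728,-.0983,.032] [0.13 0.1  7.94]
```

View pics/p3.png

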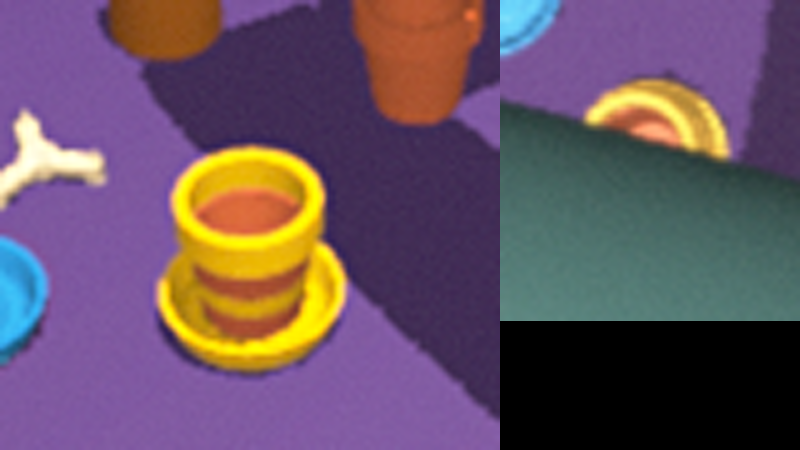

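The yellow pot stands upright and central in its saucer, at about (250,265) in the crop. Now the blue pot.

```bash
python3 -m crank '{"grip":[1,1,1,1,1,1,1,1,1],"offset":[[0.1,0.1,1],[0.1,0.1,2.5],[0.1,0.1,4],[0.1,0.1,5.5],[0.1,0.1,7],[0.1,0.1,7.9],[0.1,0.1,7.9],[0.1,0.1,7.9],[0.1,0.1,7.9]],"dr":[[0,0,0],[0,0,0],[0,0,0],[0,0,0],[0,0,0],[0,0,0],[0,0,0],[0,0,0],[0,0,0]]}' >/dev/null; python3 go.py
python3 -m crank '{"grip":[0,0,0,0,0,0,0],"offset":[[0,0,0],[0,0,0],[0,0,0],[0,0,0],[0,0,0],[0,0,0],[0,0,0]],"dr":[[0,0,0],[0,0,0],[0,0,0],[0,0,0],[0,0,0],[0,0,0],[0,0,0]]}' >/dev/null; python3 go.py
python3 -m crank '{"grip":[0,0,0,0,0,0,0,0,0,0],"offset":[[0,0,-1],[0,0,-3],[0,0,-5],[0,0,-7.5],[0,0,-10],[0,0,-12.5],[0,0,-15],[0,0,-16],[0,0,-16],[0,0,-16]],"dr":[[0,0,0],[0,0,0],[0,0,0],[0,0,0],[0,0,0],[0,0,0],[0,0,0],[0,0,0],[0,0,0],[0,0,0]]}' >/dev/null;  python3 go.py '[.4882,.3024,.192]'
```

```text
t 19.0833 tcp [ 0.5738 -0.0992  0.0334] x [1.    0.    0.001] z [ 0.001 -0.    -1.   ] w 0.0856 F [-0.2 -0.   0.7] ff 0.0
t 19.6667 tcp [ 0.5739 -0.0992  0.0344] x [1.    0.    0.002] z [ 0.002 -0.    -1.   ] w 0.0608 F [-1.4  0.8  8.8] ff 63.3
t 20.5 tcp [ 0.573  -0.099   0.1928] x [1.    0.    0.001] z [ 0.001 -0.    -1.   ] w 0.0607 F [-1.   0.4 -1.6] ff 65.3
[.4882,.3024,.192] [ -8.48 -40.14   0.07]
```

```bash
python3 -m crank '{"grip":[0,0,0,0,0,0,0,0,0,0],"offset":[[-0.4,-2,0],[-1.2,-5.5,0],[-1.9,-9,0],[-2.6,-12.5,0],[-3.4,-16,0],[-4.1,-19.5,0],[-4.9,-23,0],[-5.6,-26.5,0],[-6.3,-30,0],[-7,-33.3,0]],"dr":[[0,0,0],[0,0,0],[0,0,0],[0,0,0],[0,0,0],[0,0,0],[0,0,0],[0,0,0],[0,0,0],[0,0,0]]}' >/dev/null
python3 -m crank '{"grip":[0,0,0,0,0,0,0,0],"offset":[[-0.7,-3.1,0],[-1.2,-5.4,0],[-1.5,-6.8,0.5],[-1.5,-6.8,2],[-1.5,-6.8,4],[-1.5,-6.8,6],[-1.5,-6.8,6],[-1.5,-6.8,6]],"dr":[[0,0,0],[0,0,0],[0,0,0],[0,0,0],[0,0,0],[0,0,0],[0,0,0],[0,0,0]]}' >/dev/null; python3 go.py '[.4882,.3024,.0387]'
python3 -m crank '{"grip":[0,0,0,0,0,0,0,0,0],"offset":[[0,0,1],[0,0,2.5],[0,0,4],[0,0,5.5],[0,0,7],[0,0,8],[0,0,8.4],[0,0,8.4],[0,0,8.4]],"dr":[[0,0,0],[0,0,0],[0,0,0],[0,0,0],[0,0,0],[0,0,0],[0,0,0],[0,0,0],[0,0,0]]}' >/dev/null; python3 go.py '[.4882,.3024,.0387]'
```

```text
t 22.0 tcp [0.4863 0.3006 0.1306] x [ 1.    -0.    -0.005] z [-0.005 -0.002 -1.   ] w 0.0607 F [-0.4 -0.  -1. ] ff 65.6
[.4882,.3024,.0387] [ 0.23 -0.2   9.19]
t 22.75 tcp [0.4886 0.3021 0.0493] x [ 1.    -0.     0.001] z [ 0.001  0.    -1.   ] w 0.0608 F [ 0.2 -0.1 -1.5] ff 65.6
[.4882,.3024,.0387] [-0.04 -0.03  1.06]
```

```bash
python3 -m crank '{"grip":[0,0,0,0,0,0],"offset":[[0,0,0.3],[0,0,0.6],[0,0,0.9],[0,0,1],[0,0,1.1],[0,0,1.1]],"dr":[[0,0,0],[0,0,0],[0,0,0],[0,0,0],[0,0,0],[0,0,0]]}' >/dev/null; python3 go.py
```

```text
t 23.25 tcp [0.4897 0.3027 0.0395] x [1.    0.    0.003] z [ 0.003  0.001 -1.   ] w 0.0606 F [-0.2  0.6 10.6] ff 66.7
```

The blue pot is in contact too. I release it, rise and go to green.

```bash
python3 -m crank '{"grip":[1,1,1,1,1,1,1,1,1,1],"offset":[[0,0,-0.1],[0,0,-0.1],[0,0,-0.1],[0,0,-0.1],[0,0,-0.1],[0,0,-1],[0,0,-3],[0,0,-6],[0,0,-8.5],[0,0,-8.5]],"dr":[[0,0,0],[0,0,0],[0,0,0],[0,0,0],[0,0,0],[0,0,0],[0,0,0],[0,0,0],[0,0,0],[0,0,0]]}' >/dev/null; python3 -m crank '{"grip":[1,1,1,1],"offset":[[0,0,-2],[0,0,-3],[0,0,-3],[0,0,-3]],"dr":[[0,0,0],[0,0,0],[0,0,0],[0,0,0]]}' >/dev/null; python3 go.py '[.4549,-.0756,.15]'
```

```text
t 24.4167 tcp [0.4885 0.3021 0.1532] x [1.    0.    0.001] z [ 0.001  0.001 -1.   ] w 0.0855 F [ 0.1  0.2 -0.4] ff 0.0
[.4549,-.0756,.15] [-3.36 37.77  0.29]
```

```bash
python3 -m crank '{"grip":[1,1,1,1,1,1,1,1,1,1],"offset":[[-0.2,2,0],[-0.5,5.5,0],[-0.8,9,0],[-1.1,12.5,0],[-1.4,16,0],[-1.7,19.5,0],[-2,23,0],[-2.4,26.5,0],[-2.7,30,0],[-3,33.5,0]],"dr":[[0,0,0],[0,0,0],[0,0,0],[0,0,0],[0,0,0],[0,0,0],[0,0,0],[0,0,0],[0,0,0],[0,0,0]]}' >/dev/null;  python3 -m crank '{"grip":[1,1,1,1,1,1,1],"offset":[[-0.4,2.8,0],[-0.4,4.3,1],[-0.4,4.3,2.5],[-0.4,4.3,4],[-0.4,4.3,4],[-0.4,4.3,4],[-0.4,4.3,4]],"dr":[[0,0,0],[0,0,0],[0,0,0],[0,0,0],[0,0,0],[0,0,0],[0,0,0]]}' >/dev/null; python3 go.py '[.4549,-.0756,.032]'
python3 - <<'E'
from h import *
f=grab_frame('side'); f2=grab_frame('top')
a=cv2.resize(f['pixels'][220:310,200:300],(500,450),interpolation=cv2.INTER_CUBIC)
b=cv2.resize(f2['pixels'][190:250,178:234],(300,321),interpolation=cv2.INTER_CUBIC)
im=np.zeros((450,800,3),np.uint8);im[:,:500]=a;im[:321,500:]=b
cv2.imwrite('pics/p4.png',im[:,:,::-1])
E
```

```text
t 25.8333 tcp [ 0.454  -0.0758  0.1127] x [ 1.     0.    -0.001] z [-0.001  0.    -1.   ] w 0.0852 F [ 0.2 -0.6 -0.1] ff 0.0
[.4549,-.0756,.032] [ 0.1  -0.02  8.07]
```

View pics/p4.png

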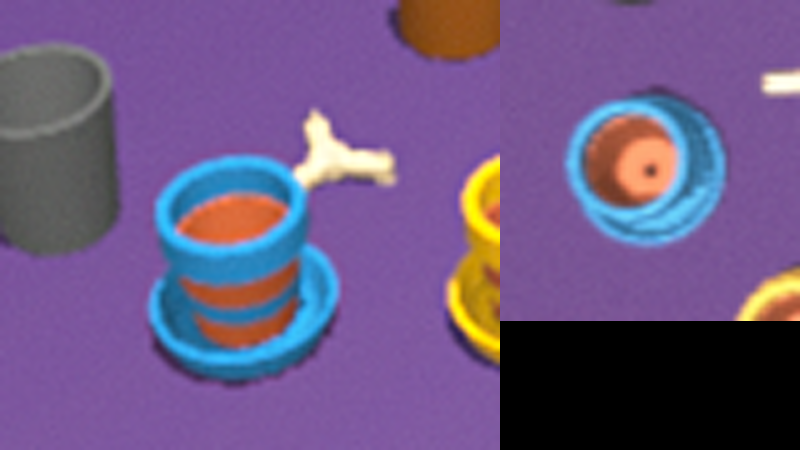

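The blue pot is upright and centred: the drain hole at (650,168) sits over the saucer centre at (648,170). Now the green pot.

```bash
python3 -m crank '{"grip":[1,1,1,1,1,1,1,1,1],"offset":[[0.1,0,1],[0.1,0,2.5],[0.1,0,4],[0.1,0,5.5],[0.1,0,7],[0.1,0,8],[0.1,0,8],[0.1,0,8],[0.1,0,8]],"dr":[[0,0,0],[0,0,0],[0,0,0],[0,0,0],[0,0,0],[0,0,0],[0,0,0],[0,0,0],[0,0,0]]}' >/dev/null; python3 go.py
python3 -m crank '{"grip":[0,0,0,0,0,0,0],"offset":[[0,0,0],[0,0,0],[0,0,0],[0,0,0],[0,0,0],[0,0,0],[0,0,0]],"dr":[[0,0,0],[0,0,0],[0,0,0],[0,0,0],[0,0,0],[0,0,0],[0,0,0]]}' >/dev/null; python3 go.py
python3 -m crank '{"grip":[0,0,0,0,0,0,0,0,0,0],"offset":[[0,0,-1],[0,0,-3],[0,0,-5],[0,0,-7.5],[0,0,-10],[0,0,-12.5],[0,0,-15],[0,0,-16],[0,0,-16],[0,0,-16]],"dr":[[0,0,0],[0,0,0],[0,0,0],[0,0,0],[0,0,0],[0,0,0],[0,0,0],[0,0,0],[0,0,0],[0,0,0]]}' >/dev/null;  python3 go.py '[.4957,-.3038,.192]'
```

```text
t 26.6833 tcp [ 0.4559 -0.0761  0.0336] x [1.    0.    0.001] z [ 0.001 -0.    -1.   ] w 0.0854 F [ 0.1  0.1 -0.5] ff 0.0
t 27.2667 tcp [ 0.4558 -0.0762  0.0343] x [ 1.    -0.     0.002] z [ 0.002 -0.    -1.   ] w 0.0609 F [-1.8  0.4 14. ] ff 61.6
t 28.1 tcp [ 0.4553 -0.0761  0.1933] x [1.    0.    0.002] z [ 0.002 -0.    -1.   ] w 0.0608 F [-0.2  0.1 -2.2] ff 65.3
[.4957,-.3038,.192] [ 4.04 22.77  0.15]
```

```bash
python3 -m crank '{"grip":[0,0,0,0,0,0,0,0,0,0],"offset":[[0.3,2,0],[0.9,5,0],[1.5,8.5,0],[2.1,12,0],[2.8,15.5,0],[3.4,19,0],[3.8,21.5,0],[4,22.7,0],[4,22.7,2],[4,22.7,4]],"dr":[[0,0,0],[0,0,0],[0,0,0],[0,0,0],[0,0,0],[0,0,0],[0,0,0],[0,0,0],[0,0,0],[0,0,0]]}' >/dev/null
python3 -m crank '{"grip":[0,0,0,0],"offset":[[0,0,2],[0,0,2],[0,0,2],[0,0,2]],"dr":[[0,0,0],[0,0,0],[0,0,0],[0,0,0]]}' >/dev/null; python3 go.py '[.4957,-.3038,.0387]'
python3 -m crank '{"grip":[0,0,0,0,0,0,0,0,0],"offset":[[0,0,1],[0,0,2.5],[0,0,4],[0,0,5.5],[0,0,7],[0,0,8],[0,0,8.4],[0,0,8.4],[0,0,8.4]],"dr":[[0,0,0],[0,0,0],[0,0,0],[0,0,0],[0,0,0],[0,0,0],[0,0,0],[0,0,0],[0,0,0]]}' >/dev/null; python3 go.py '[.4957,-.3038,.0387]'
```

```text
t 29.2667 tcp [ 0.4952 -0.3026  0.1329] x [ 1.     0.001 -0.   ] z [-0.  0. -1.] w 0.0607 F [ 0.9 -0.1 -1.8] ff 65.6
[.4957,-.3038,.0387] [0.05 0.12 9.42]
t 30.0167 tcp [ 0.4956 -0.3033  0.0492] x [1.    0.    0.001] z [ 0.001 -0.    -1.   ] w 0.061 F [-0.4 -0.4 -1. ] ff 65.5
[.4957,-.3038,.0387] [0.01 0.05 1.05]
```

```bash
python3 -m crank '{"grip":[0,0,0,0,0,0],"offset":[[0,0,0.3],[0,0,0.6],[0,0,0.9],[0,0,1],[0,0,1.1],[0,0,1.1]],"dr":[[0,0,0],[0,0,0],[0,0,0],[0,0,0],[0,0,0],[0,0,0]]}' >/dev/null; python3 go.py
```

```text
t 30.5167 tcp [ 0.4956 -0.3033  0.0394] x [1.    0.    0.001] z [ 0.001 -0.001 -1.   ] w 0.0608 F [-2.2  1.5 11.9] ff 66.9
```

```bash
python3 -m crank '{"grip":[1,1,1,1,1,1,1,1,1,1],"offset":[[0,0,-0.1],[0,0,-0.1],[0,0,-0.1],[0,0,-0.1],[0,0,-0.1],[0,0,-1],[0,0,-3],[0,0,-6],[0,0,-9],[0,0,-12]],"dr":[[0,0,0],[0,0,0],[0,0,0],[0,0,0],[0,0,0],[0,0,0],[0,0,0],[0,0,0],[0,0,0],[0,0,0]]}' >/dev/null; python3 -m crank '{"grip":[1,1,1,1,1,1,1,1,1,1],"offset":[[-1,2,-3],[-4,5,-6],[-7,8,-8],[-10,11,-8],[-13,14,-8],[-16,17,-8],[-18,19,-8],[-18,19,-8],[-18,19,-8],[-18,19,-8]],"dr":[[0,0,0],[0,0,0],[0,0,0],[0,0,0],[0,0,0],[0,0,0],[0,0,0],[0,0,0],[0,0,0],[0,0,0]]}' >/dev/null; python3 go.py
python3 - <<'E'
from h import *
f=grab_frame('side'); f2=grab_frame('top')
cv2.imwrite('pics/p5.png',cv2.resize(f['pixels'][120:310,220:440],(690,596),interpolation=cv2.INTER_CUBIC)[:,:,::-1])
cv2.imwrite('pics/p6.png',cv2.resize(f2['pixels'][110:300,180:450],(780,549),interpolation=cv2.INTER_CUBIC)[:,:,::-1])
E
```

```text
t 32.1833 tcp [ 0.3151 -0.4927  0.2379] x [ 1.    -0.001  0.   ] z [ 0.     0.001 -1.   ] w 0.0853 F [-0.3 -0.3 -0.2] ff 0.0
```

View pics/p5.png

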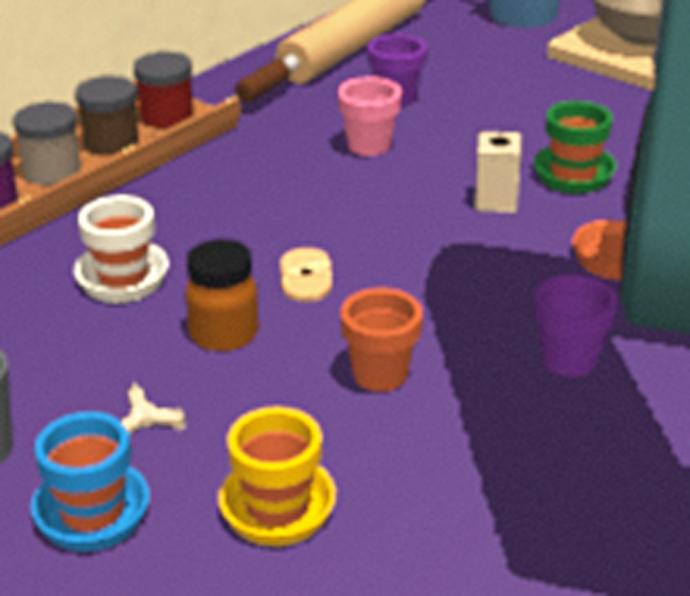

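View pics/p6.png

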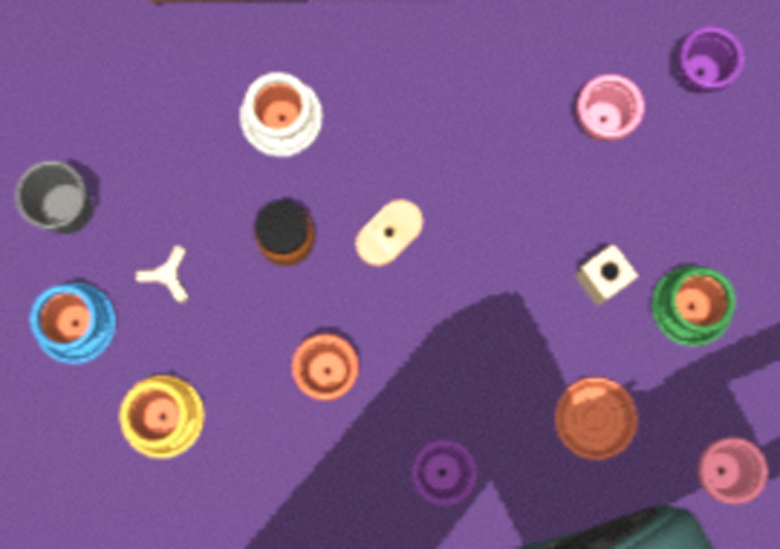

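All four glazed pots stand upright with their drain holes over the saucer centres: white (282,117), yellow (163,415), blue (75,322) and green (692,306). The bare pot (325,367) and bare saucer (596,418) haven't moved. The arm is clear, so I'm handing in.

```bash
python3 -c "
from workcell import job; print(job.job_done())"
```

```text
the job is handed in; nothing more can be done
None
```

The job is handed in (no verdict was returned): in the last pictures all four glazed pots stand upright and centred in the saucers of their own colour, and the bare pot and bare saucer are where they began.

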